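Put the marker away and close the kit drawer

TASK

Put the orange marker away: lay it flat (do not drop it) in the empty front compartment of the open teal drawer, across the drawer's width. Then push the teal drawer home without slamming it, until its catch snaps in and the front sits flush on its housing. Leave the pink drawer and everything else on the table as they are.

Things in the scene. Friction and masses are not known exactly. Their poses are not given: they have to be found in the camera images.
- orange_marker: Jumbo marker to put away: a flat-sided (square) bar 130 mm long, 22 x 22 mm in section, orange barrel with a white band and a white cap, about 60 g, lying loose on the table on one or the other side of the drawer units. Origin: centre of its underside; x runs along its length, z up.
- orange_marker_center (a point): The centre of the orange marker, 11 mm above its underside; axes as the marker's.
- teal_unit: Low white drawer unit fixed to the table, 200 mm deep (x) x 176 mm wide (y) x 76 mm high; the teal drawer slides in it. It stands beside a like unit with a pink drawer; which is left and which is right varies. Origin: centre of its underside; x points into the unit, away from the drawer front (its housing's front face lies at x = -100 mm), y to the left as the robot sees it, z up.
- teal_drawer (a joint): How far the teal drawer is pulled out, m: 0 = fully home, front flush on the housing; it grows as the drawer comes out, along -x of the unit; stop at 0.15; starts at 0.118 to 0.145. The slide is damped (about 20 N per m/s) with 0.8 N of friction. A spring roller catch resists from 0.017 to 0.008 with about 5 N (so 6 to 8 N in all for a slow push); past 0.008 it pulls the drawer home by itself with about 4 N and holds it there.
- teal_pull (a point): Middle of the outer face of the teal drawer's white ledge pull (70 mm wide, 12 mm high, standing out 16 mm from the teal front), 52 mm above the table; axes as the unit's, moves with the drawer. The front is a plate 176 mm wide, from 6 to 70 mm above the table; push anywhere near its middle.
- teal_compartment (a point): Centre of the floor of the teal drawer's empty front compartment, 10 mm above the table; axes as the unit's, moves with the drawer (78 mm behind teal_pull along x). The compartment is 104 mm long (x) and 152 mm wide (y) inside; its side walls rise 40 mm from its floor, the divider behind it 30 mm, the drawer front 60 mm. With the drawer out at its start it lies wholly in front of the housing. Behind the divider is a compartment of coloured scraps.
- pink_pull (a point): Middle of the outer face of the ledge pull of the pink drawer, in an otherwise equal unit beside the teal one (axes as that unit's, x pointing into it); it stands 20 to 45 mm open and is to stay so.
- blue_marker: Marker like the orange one but blue, lying on the other side of the units. Leave it. Origin: centre of its underside; x along its length.
- glue_bottle: White glue bottle, 54 mm across and 130 mm high, standing loose. Origin: centre of its underside.
- tape_roll: Yellow roll of tape lying flat, 90 mm across, 24 mm high, loose. Origin: centre of its underside.
- pencil_cup: Empty pink pencil cup, 76 mm across and 100 mm high, standing loose. Origin: centre of its underside.
- stapler: Red stapler on a dark base, 130 x 36 mm, about 45 mm high, loose. Origin: centre of its underside; x along its length.
There are look-alikes about, which are no part of the job. What is shaped like the orange_marker but purple or yellow is not meant.

How it is judged:
By the outcome, as a careful person would: the job done as asked, in the order asked, and still so for the second after the job is handed in, with the robot touching nothing.
It also fails if it takes over 61 s, if anything falls off the work surface, if the arm or the gripper's body presses on something with over 40 N, if the wrist force passes 120 N, or if a joint passes its speed limit or range.

ROBOT

A 6-joint arm with a two-finger parallel gripper is mounted at the origin on the work surface. World frame = base frame: x ahead of the robot, y to its left, z up, the work surface at z = 0. Lengths are in mm, angles in rad, forces in N, time in s.
With the tool pointing down it reaches from about 375 to 925 mm from the base axis. Payload 5.7 kg.
Tool frame: the origin (TCP) lies midway between the tips of the shut fingers; the grasp point (between the pads) lies 19 mm behind it; z points along the fingers, y is the direction in which the jaws open and shut (so a half turn about z gives the same grasp; the last joint's range is limited). The gripper opens to 85 mm and grips with 20 to 120 N. Pads are 22 mm wide; open, the fingers measure 114 mm over their backs; the gripper's body (76 mm by 85 mm) begins 54 mm behind the grasp point. The pads swing forward as they close: fully open they stand 13 mm farther back than shut.
Start: joints at [-1.352, 0.359, 1.51, -0, 1.272, -0.115], TCP at [196.565, -566.856, 231.267] pointing down, gripper open.
Joint ranges: [-2.97, 2.97], [-1.01, 2.36], [0.21, 2.38], [-0.96, 4.11], [0.2, 2.71], [-2.98, 2.98]. Speed limits (rad/s): [2.39, 2.39, 3.14, 3.14, 3.14, 3.14].

INTERFACE

Orientations are given as a unit quaternion [w, x, y, z].
In Python, from rig import * gives the robot as it stands.
- The arm moves only by the shell command python3 -m inch 'ROWS' [FORCE]. ROWS is JSON, a list of rows, each a list of 3 entries, a list of its own where there are three numbers: the closure, from 0 (fully open) to 1 (shut), then the shift along the world's x, y, z in cm, then the turn, a rotation vector about the world's x, y, z in rad. In form: [[grip, [dx, dy, dz], [wx, wy, wz]], ...]. A call has 1 to 8 rows; each row is the pose to reach, as a shift and turn from the pose commanded when the call began; what a row does not reach only later rows make up. A row lasts 1/10 s, in which the tool goes at most 50 mm and 8.59 degrees, less where a joint would pass 70% of its speed; a pose out of reach is approached as far as the arm can. A call with a gripper value outside its range is refused whole. The fingers move at their own pace and stop on an object; FORCE is the grip in N (left out, the last holds). Time passes only in rows, so rows that repeat a pose let the fingers close. It gives the time, the measured TCP pose, the force and the opening at its end, in the units of the state.
- sense(): the state, without advancing time (a new reading comes with each control period).
- read_camera(name): name is "scene" or "top" or "wrist"; returns the picture (480x640x3 uint8, red, green, blue); there is no depth.
- camera_model(name): a dict with "fx", "fy", "cx", "cy" (pixels), "cam_to_world" (4x4, takes a point from camera to world coordinates). Camera axes: x right, y up, looking along -z (the intrinsics and any distortion apply to the point x, -y, -z); pixel columns grow to the right and rows downward; lengths in mm; the calibration is good to about 2 mm. A picture is of the moment at which its call begins: read the wrist's pose just before it. camera_model takes no time and is no camera call; for the wrist camera it gives the pose at the moment of the call.
- hand_in(): hands the job in, once; it reports no verdict.
The state is a dict: "clock": time; "joint_pos": joint angles; "dq": joint speeds; "joint_efforts": joint torques, N m; "position": TCP position; "orientation": TCP orientation; "force": force on the tool from outside, world axes, zero at the start; "moment": the same for the moment, N m; "grip_width": finger opening in mm.
Only numpy, scipy, OpenCV 4.12 (cv2) and the standard library are available. Lean on these libraries where they do the work, as an engineer would, in place of code of your own. Each camera call takes 0.05 s, during which the arm holds its last target. There are 200 camera calls.

## Working session

There is one attempt and no reset: what is moved stays moved. The work goes in short steps, Python scripts to look and compute and a shell command to move; the robot and the scene stay as the last step left them, time stands still between calls to the robot, and variables do not carry over. Pictures are saved under pics/ and viewed, about 8 in all and at most 12, crops included, and the job is handed in when it is done.

```bash
mkdir -p pics; python3 - <<'E'
from rig import *
import cv2,numpy as np
for n in ["scene","top"]:
    cv2.imwrite(f"pics/{n}0.png",read_camera(n)[:,:,::-1])
    m=camera_model(n);print({k:(np.round(v,3).tolist()) if k!='x' else 0 for k,v in m.items()} )
s=sense();print(s)
E
```

```text
{'fx': 481.66, 'fy': 481.66, 'cx': 313.181, 'cy': 245.15, 'cam_to_world': [[-0.101, -0.684, 0.722, 1383.877], [0.995, -0.078, 0.065, 118.921], [0.012, 0.725, 0.688, 908.587], [0.0, 0.0, 0.0, 1.0]]}
{'fx': 582.665, 'fy': 582.665, 'cx': 321.109, 'cy': 234.402, 'cam_to_world': [[-0.025, 0.998, -0.057, 437.393], [-1.0, -0.025, -0.006, 28.818], [-0.007, 0.057, 0.998, 1379.857], [0.0, 0.0, 0.0, 1.0]]}
{'clock': 0.1, 'joint_pos': array([-1.35206864e+00,  3.59427616e-01,  1.51132491e+00,  1.09113210e-05,
        1.27248020e+00, -1.15078445e-01]), 'dq': array([-0.00044744, -0.00069459, -0.00352871, -0.00138809, -0.00092672,
        0.00047858]), 'joint_efforts': array([-8.07933448e-04, -5.28654349e+01, -2.79350281e+01, -3.52025036e-04,
        4.99527858e-03, -1.84593836e-05]), 'position': array([ 196.46172553, -566.28530655,  230.54055039]), 'orientation': array([-8.19210146e-04,  9.86103922e-01,  1.66127611e-01, -3.72729141e-05]), 'force': array([0.22621175, 0.24083447, 0.02888836]), 'moment': array([0.0283412 , 0.00804261, 0.03794522]), 'grip_width': 85.09756782610373}
```

View pics/top0.png

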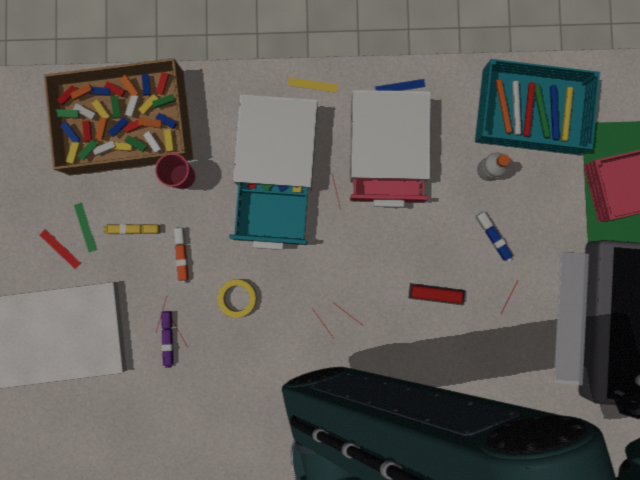

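View pics/scene0.png

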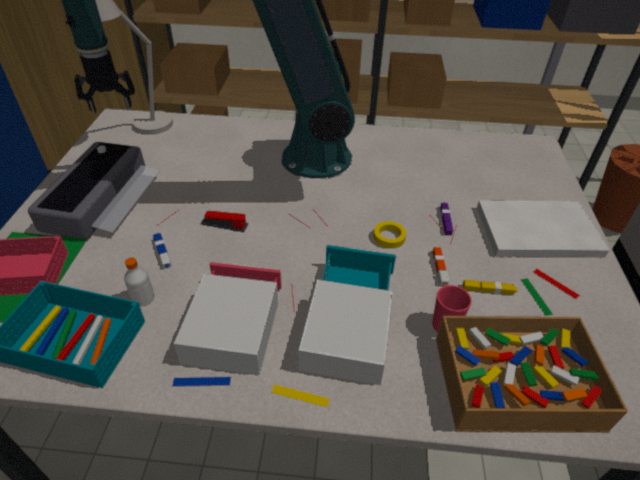

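Top view: the candidates are orange/white (181,254), yellow/white (132,229), purple/white (167,338) and blue/white (495,236). Only the one at (181,254) has an orange barrel with a white band and cap. I'll confirm it in a crop that also shows the teal drawer (270,215).

```bash
cat > h.py <<'E'
import numpy as np,cv2
from rig import *
def px2w(n,uv,z,m=None):
    m=m or camera_model(n);T=np.array(m["cam_to_world"])
    uv=np.atleast_2d(uv).astype(float)
    d=np.c_[(uv[:,0]-m["cx"])/m["fx"],-(uv[:,1]-m["cy"])/m["fy"],-np.ones(len(uv))]@T[:3,:3].T
    return T[:3,3]+d*((z-T[2,3])/d[:,2])[:,None]
def w2px(n,p,m=None):
    m=m or camera_model(n);T=np.array(m["cam_to_world"])
    c=(np.atleast_2d(p)-T[:3,3])@T[:3,:3]
    return np.c_[m["cx"]+m["fx"]*c[:,0]/-c[:,2],m["cy"]-m["fy"]*c[:,1]/-c[:,2]]
E
python3 - <<'E'
from h import *
im=cv2.imread("pics/top0.png")
cv2.imwrite("pics/c1.png",cv2.resize(im[150:310,120:330],None,fx=3.7,fy=3.7,interpolation=cv2.INTER_CUBIC))
hsv=cv2.cvtColor(im,cv2.COLOR_BGR2HSV)
s=hsv[215:290,168:194]; m=((s[...,1]>120)&((s[...,0]<20)))|((s[...,2]>165)&(s[...,1]<60))
ys,xs=np.nonzero(m);r=cv2.minAreaRect(np.c_[xs+168,ys+215].astype(np.float32));print(r,m.sum())
b=cv2.boxPoints(r);print(px2w("top",b,15).round(1))
E
```

```text
((181.43032836914062, 262.233642578125), (35.12786865234375, 10.049467086791992), 84.80557250976562) 286
[[499.  380.8  15. ]
 [500.5 357.3  15. ]
 [418.4 350.8  15. ]
 [416.9 374.2  15. ]]
```

View pics/c1.png

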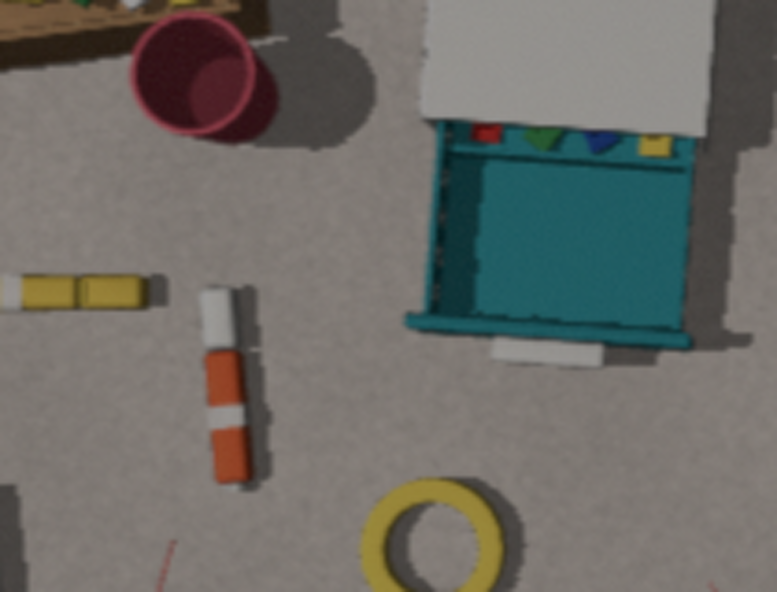

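The crop confirms it: orange barrel, white band and white cap. Its top face runs from (201–234,289) to (216–251,482) in crop pixels. The drawer's front edge runs (406,320)–(690,343), the pull's outer edge (491,360)–(601,366), and the housing edge (422,118)–(704,136).

```bash
python3 - <<'E'
from h import *
c=lambda p:np.array(p,float)/3.7+[120,150]-0.37
M=px2w("top",c([(217.5,289),(233.5,482)]),22);print("marker",M.round(1),M.mean(0).round(1),np.linalg.norm(M[1]-M[0]),np.degrees(np.arctan2(*(M[0]-M[1])[1::-1])))
print("pull",(P:=px2w("top",c([(491,361),(601,366)]),55)).round(1),P.mean(0))
print("front top",(F:=px2w("top",c([(406,320),(690,344)]),70)).round(1),F.mean(0))
H=px2w("top",c([(422,118),(704,136)]),76);print("housing",H.round(1),H.mean(0))
for n,q in("F",F),("H",H),("P",P):
  d=q[0]-q[1];print(n,np.linalg.norm(d),np.degrees(np.arctan2(-d[0],d[1])))
S=px2w("top",c([(444,158),(690,170)]),40);print("div",S.round(1))
U=px2w("top",[(239,96),(316,98.5),(312,186),(234,181)],76);print(U.round(1))
E
```

```text
marker [[539.4 370.2  22. ]
 [417.4 361.5  22. ]] [478.4 365.8  22. ] 122.28379961686235 4.100342955028116
pull [[488.2 193.9  55. ]
 [483.4 126.2  55. ]] [485.77932734 160.03472283  55.        ]
front top [[513.9 243.3  70. ]
 [494.9  70.7  70. ]] [504.38431177 157.01375413  70.        ]
housing [[636.6 230.6  76. ]
 [621.1  59.   76. ]] [628.84885391 144.80727939  76.        ]
F 173.68965561243883 -6.282880882801808
H 172.32284843541748 -5.165178656250479
P 67.80201511598582 -4.047346649904231
div [[616.5 222.8  40. ]
 [605.   69.1  40. ]]
[[832.1 215.3  76. ]
 [821.6  40.3  76. ]
 [621.8  54.2  76. ]
 [637.8 229.9  76. ]]
```

```bash
python3 -m inch '[[0,[28,28,0],[0,0,-0.262]],[0,[28,28,0],[0,0,-0.262]],[0,[28,28,0],[0,0,-0.262]],[0,[28,28,0],[0,0,-0.262]],[0,[28,28,0],[0,0,-0.262]],[0,[28,28,0],[0,0,-0.262]],[0,[28,28,0],[0,0,-0.262]],[0,[28,28,0],[0,0,-0.262]]]' 30
```

```text
clock: 0.9
position: [477.6, -284.8, 231.0]
orientation: [-0.0, 0.999, 0.036, -0.0]
force: [0.8, -0.2, -0.5]
grip_width: 85.5
```

```bash
python3 -m inch '[[0,[0,40,0],[0,0,0]],[0,[0,40,0],[0,0,0]],[0,[0,40,0],[0,0,0]],[0,[0,40,0],[0,0,0]],[0,[0,40,0],[0,0,0]],[0,[0,40,0],[0,0,0]],[0,[0,40,0],[0,0,0]],[0,[0,40,0],[0,0,0]]]'
python3 -m inch '[[0.2,[0,25,0],[0,0,0]],[0.2,[0,25,0],[0,0,0]],[0.2,[0,25,0],[0,0,0]],[0.2,[0,25,0],[0,0,0]],[0.2,[0,25,0],[0,0,0]],[0.2,[0,25,0],[0,0,0]],[0.2,[0,25,0],[0,0,0]],[0.2,[0,25,0],[0,0,0]]]'
python3 - <<'E'
from h import *
s=sense();m=camera_model("wrist");im=read_camera("wrist")[:,:,::-1].copy()
print(s["position"],s["orientation"],s["joint_pos"],s["grip_width"])
import json;json.dump({k:np.array(v).tolist() for k,v in m.items()},open("wm.json","w"))
cv2.imwrite("pics/w1.png",im)
top=read_camera("top")[:,:,::-1];cv2.imwrite("pics/top1.png",top)
print(w2px("wrist",[[477,366,22],[477,366,0]],m))
E
```

```text
clock: 1.7
position: [476.0, 115.1, 231.2]
orientation: [-0.0, 0.999, 0.036, -0.0]
force: [1.0, 0.1, 0.5]
grip_width: 85.4
clock: 2.5
position: [476.2, 362.0, 230.8]
orientation: [0.001, 0.999, 0.036, -0.001]
force: [0.6, -0.1, -0.1]
grip_width: 68.4
[476.15203297 362.03856609 230.75322833] [ 5.58789317e-04  9.99359705e-01  3.57706875e-02 -5.70932693e-04] [ 5.34916810e-01  3.57444467e-01  1.51386563e+00 -4.54829633e-04
  1.27182009e+00  2.03429077e+00] 68.36300727440917
[[313.9537876  203.91602078]
 [314.16449399 199.46124918]]
```

View pics/w1.png

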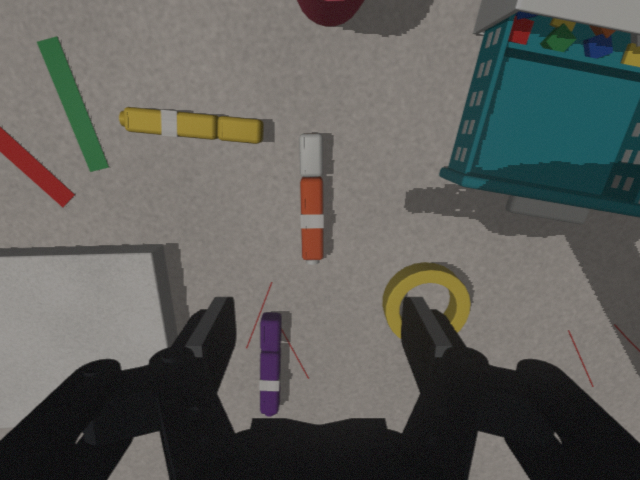

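The wrist view shows the marker upright in the picture, with its cap end at (312,133) and tip at (312,262). The yellow marker's end at (262,130) is well clear of the jaws. Now I'll refine the position.

```bash
python3 - <<'E'
from h import *
import json
m=json.load(open("wm.json"));im=cv2.imread("pics/w1.png")
hsv=cv2.cvtColor(im,cv2.COLOR_BGR2HSV);s=hsv[120:275,290:335]
k=((s[...,1]>130)&((s[...,0]<20)|(s[...,0]>172)))|(s[...,2]>150)
k=cv2.morphologyEx(k.astype(np.uint8),cv2.MORPH_OPEN,np.ones((3,3)))
ys,xs=np.nonzero(k);r=cv2.minAreaRect(np.c_[xs+290,ys+120].astype(np.float32));print(r)
b=cv2.boxPoints(r);w=px2w("wrist",b,20,m);print(b.round(1),w.round(1),w.mean(0))
for y in range(145,260,20):
  x=np.nonzero(k[y-120])[0]+290;print(y,x.min(),x.max(),px2w("wrist",[[x.min(),y],[x.max()+1,y]],22,m).round(1).tolist())
# compartment corners in wrist view, z=50 top edges / pull outer
print(px2w("wrist",[[511,206],[588,220]],55,m).round(1))
E
```

```text
((311.0591735839844, 198.51846313476562), (121.25120544433594, 20.643091201782227), 88.87670135498047)
[[299.6 138.1]
 [320.2 137.7]
 [322.6 258.9]
 [301.9 259.3]] [[537.4 383.6  20. ]
 [539.1 364.6  20. ]
 [420.2 353.3  20. ]
 [418.3 374.2  20. ]] [478.74535195 368.90619482  20.        ]
145 305 307 [[531.7, 378.1, 22.0], [531.9, 375.3, 22.0]]Traceback (most recent call last):
  File "<stdin>", line 10, in <module>
    return umr_minimum(a, axis, None, out, keepdims, initial, where)
ValueError: zero-size array to reduction operation minimum which has no identity
```

```bash
python3 -m inch '[[0.25,[0.1,0.5,-5],[0,0,0.01]],[0.25,[0.1,0.5,-10],[0,0,0.01]],[0.25,[0.1,0.5,-15],[0,0,0.01]],[0.25,[0.1,0.5,-19],[0,0,0.01]],[0.25,[0.1,0.5,-21],[0,0,0.01]],[0.25,[0.1,0.5,-22],[0,0,0.01]],[0.25,[0.1,0.5,-22.5],[0,0,0.01]],[0.25,[0.1,0.5,-22.5],[0,0,0.01]]]'
python3 -m inch '[[0.5,[0,0,0],[0,0,0]],[0.7,[0,0,0],[0,0,0]],[0.9,[0,0,0],[0,0,0]],[1,[0,0,0],[0,0,0]],[1,[0,0,0],[0,0,0]],[1,[0,0,0],[0,0,0]],[1,[0,0,0],[0,0,0]],[1,[0,0,0],[0,0,0]]]' 40
```

```text
clock: 3.4
position: [478.3, 367.9, 6.8]
orientation: [-0.0, 0.999, 0.04, 0.0]
force: [0.8, 0.3, -0.4]
grip_width: 64.0
clock: 4.2
position: [478.4, 368.7, 7.5]
orientation: [-0.001, 0.999, 0.041, 0.001]
force: [-0.5, -1.0, 5.7]
grip_width: 21.4
```

```bash
python3 -m inch '[[1,[0,0,1],[0,0,0]],[1,[0,0,4],[0,0,0]],[1,[0,0,9],[0,0,0]],[1,[0,0,13],[0,0,0]],[1,[2,-4,13],[0,0,0.14]],[1,[4,-8,13],[0,0,0.28]],[1,[6,-12,13],[0,0,0.42]],[1,[8,-16,13],[0,0,0.56]]]'
python3 -m inch '[[1,[0.4,-3,0],[0,0,0.14]],[1,[0.4,-5.6,0],[0,0,0.28]],[1,[0.4,-5.6,0],[0,0,0.42]],[1,[0.4,-5.6,0],[0,0,0.56]],[1,[0.4,-5.6,0],[0,0,0.70]],[1,[0.4,-5.6,0],[0,0,0.85]],[1,[0.4,-5.6,0],[0,0,0.85]],[1,[0.4,-5.6,0],[0,0,0.85]]]'
python3 - <<'E'
from h import *
s=sense();m=camera_model("wrist");im=read_camera("wrist")[:,:,::-1].copy()
print(s["position"],s["orientation"],s["joint_pos"],s["grip_width"],s["force"],s["moment"])
import json;json.dump({k:np.array(v).tolist() for k,v in m.items()},open("wm.json","w"))
t=read_camera("top")[:,:,::-1].copy();cv2.imwrite("pics/top2.png",t)
sc=read_camera("scene")[:,:,::-1].copy()
cv2.imwrite("pics/w2.png",np.hstack([cv2.resize(im,(400,300)),cv2.resize(sc[170:395,240:540],(400,300))]))
E
```

```text
clock: 5.0
position: [558.0, 206.8, 137.3]
orientation: [-0.0, 0.948, 0.319, 0.0]
force: [0.8, 1.1, -0.7]
grip_width: 21.1
clock: 5.8
position: [561.5, 152.2, 136.7]
orientation: [0.0, 0.736, 0.677, 0.0]
force: [0.6, 0.1, -0.3]
grip_width: 21.1
[561.46782569 152.21046365 136.68539949] [2.24300416e-05 7.35807077e-01 6.77191212e-01 8.41681412e-05] [1.45976105e-01 4.32565882e-01 1.65546242e+00 6.63786954e-05
 1.05339997e+00 2.28862381e-01] 21.069841542966934 [ 0.60870244  0.09390173 -0.29021793] [-0.0221406  -0.02454095  0.03246096]
```

View pics/w2.png

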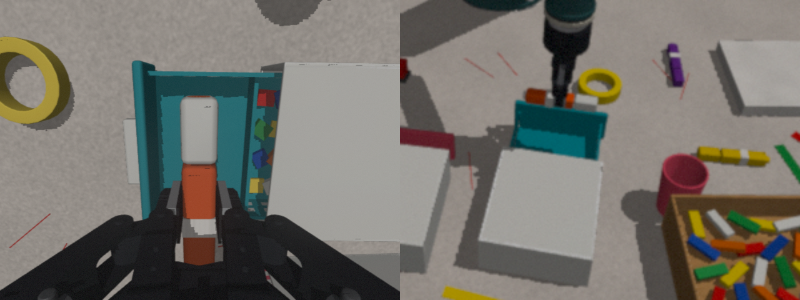

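```bash
python3 - <<'E'
from h import *
import json
m=json.load(open("wm.json"))
print("cap end, top edge",px2w("wrist",[[318,155]],151.7,m), "bottom",px2w("wrist",[[318,155]],130,m))
f=lambda p:np.array(p)*1.6
print("front top inner/outer",px2w("wrist",f([[154,65],[136,65],[157,215]]),70,m).round(1))
print("side wall top",px2w("wrist",f([[150,73],[270,73]]),50,m).round(1))
print("divider",px2w("wrist",f([[250,80],[243,215]]),40,m).round(1))
print("pull",px2w("wrist",f([[125,119],[127,183]]),55,m).round(1))
print("housing",px2w("wrist",f([[285,64],[272,238]]),76,m).round(1))
E
```

```text
cap end, top edge [[566.59286687 217.58042366 151.7       ]] bottom [[566.43070457 215.90818349 130.        ]]
front top inner/outer [[530.1 240.9  70. ]
 [514.8 242.2  70. ]
 [512.8  94.8  70. ]]
side wall top [[521.7 235.5  50. ]
 [634.7 226.2  50. ]]
divider [[617.9 221.2  40. ]
 [607.   67.5  40. ]]
pull [[492.2 194.9  55. ]
 [482.2 126.8  55. ]]
housing [[639.4 232.5  76. ]
 [630.7  61.4  76. ]]
```

Marker is centred in the grip (cap end 65 mm from TCP) and aligned. Lowering.

```bash
python3 -m inch '[[1,[0.2,-0.1,-3],[0,0,0]],[1,[0.2,-0.1,-6],[0,0,0]],[1,[0.2,-0.1,-8],[0,0,0]],[1,[0.2,-0.1,-9.5],[0,0,0]],[1,[0.2,-0.1,-10.5],[0,0,0]],[1,[0.2,-0.1,-11.2],[0,0,0]],[1,[0.2,-0.1,-11.5],[0,0,0]],[1,[0.2,-0.1,-11.5],[0,0,0]]]'
python3 -m inch '[[1,[0,0,-0.1],[0,0,0]],[1,[0,0,-0.2],[0,0,0]],[1,[0,0,-0.3],[0,0,0]],[1,[0,0,-0.3],[0,0,0]]]'
```

```text
clock: 6.75
position: [563.7, 151.2, 21.3]
orientation: [0.0, 0.735, 0.679, 0.0]
force: [0.1, 0.8, -1.2]
grip_width: 21.0
clock: 7.15
position: [563.6, 151.2, 18.4]
orientation: [0.0, 0.734, 0.679, 0.0]
force: [0.5, 1.0, 0.1]
grip_width: 21.1
```

```bash
python3 -m inch '[[1,[0,0,-0.05],[0,0,0]],[1,[0,0,-0.1],[0,0,0]],[1,[0,0,-0.1],[0,0,0]]]'; python3 -m inch '[[1,[0,0,-0.05],[0,0,0]],[1,[0,0,-0.05],[0,0,0]]]'
```

```text
clock: 7.45
position: [563.8, 151.2, 17.5]
orientation: [0.0, 0.734, 0.679, 0.0]
force: [-0.1, 0.5, 2.7]
grip_width: 21.0
clock: 7.65
position: [564.2, 151.1, 17.5]
orientation: [0.0, 0.734, 0.679, 0.0]
force: [-0.5, -1.2, 6.4]
grip_width: 21.3
```

Contact. Open partly and rise.

```bash
python3 -m inch '[[0.65,[0,0,0],[0,0,0]],[0.55,[0,0,0],[0,0,0]],[0.55,[0,0,0],[0,0,0]],[0.55,[0,0,1],[0,0,0]],[0.55,[0,0,3],[0,0,0]],[0.55,[0,0,7],[0,0,0]],[0.55,[0,0,12],[0,0,0]],[0.55,[0,0,16],[0,0,0]]]'
python3 -m inch '[[1,[-5,1,0],[0,0,0]],[1,[-10,1,0],[0,0,0]],[1,[-14.5,1,0],[0,0,0]],[1,[-14.5,1,0],[0,0,0]],[1,[-14.5,1,0],[0,0,0]]]'
python3 - <<'E'
from h import *
s=sense();m=camera_model("wrist");im=read_camera("wrist")[:,:,::-1].copy()
print(s["position"],s["orientation"],s["joint_pos"],s["grip_width"],s["force"])
cv2.imwrite("pics/w3.png",im)
t=read_camera("top")[:,:,::-1].copy();cv2.imwrite("pics/top3.png",t)
cv2.imwrite("pics/v3.png",np.hstack([cv2.resize(im,(400,300)),cv2.resize(t[60:270,180:460],(400,300))]))
E
```

```text
clock: 8.45
position: [563.5, 151.2, 179.6]
orientation: [0.0, 0.734, 0.679, 0.0]
force: [0.6, 0.6, -0.5]
grip_width: 38.2
clock: 8.95
position: [417.5, 161.2, 177.4]
orientation: [0.0, 0.734, 0.679, 0.0]
force: [0.5, -0.8, 0.8]
grip_width: -0.3
[417.48964269 161.20670104 177.39631159] [1.05520358e-04 7.34215563e-01 6.78916384e-01 1.98104331e-04] [2.13909209e-01 2.03541968e-01 1.89373939e+00 2.23001366e-05
 1.04386280e+00 2.92122793e-01] -0.2624335097384185 [ 0.47256377 -0.75979719  0.83195225]
```

View pics/v3.png

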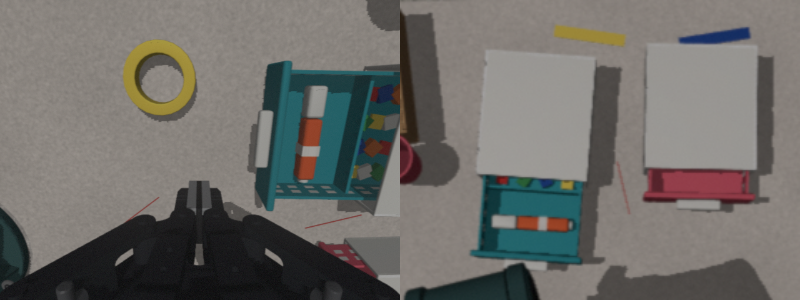

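Both views show the marker flat across the front compartment: wrist view (312,135), top view (530,222). The drawer hasn't moved. Next I'll lower the closed fingers in front of the pull.

```bash
python3 -m inch '[[1,[2.5,0.2,-4],[0,0,0]],[1,[2.5,0.2,-8],[0,0,0]],[1,[2.5,0.2,-12],[0,0,0]],[1,[2.5,0.2,-14],[0,0,0]],[1,[2.5,0.2,-14],[0,0,0]]]'
python3 -m inch '[[1,[0.5,-0.04,0],[0,0,0]],[1,[1,-0.08,0],[0,0,0]],[1,[1.5,-0.12,0],[0,0,0]],[1,[2,-0.16,0],[0,0,0]],[1,[2.5,-0.2,0],[0,0,0]],[1,[3,-0.24,0],[0,0,0]],[1,[3.5,-0.28,0],[0,0,0]],[1,[4,-0.32,0],[0,0,0]]]'
```

```text
clock: 9.55
position: [443.1, 162.6, 34.0]
orientation: [-0.001, 0.735, 0.678, -0.002]
force: [-0.5, 0.2, 1.1]
grip_width: -0.0
clock: 10.35
position: [483.3, 159.8, 36.7]
orientation: [-0.0, 0.734, 0.679, -0.0]
force: [-1.6, -0.2, 1.2]
grip_width: 0.3
```

```bash
for i in 1 2; do python3 -m inch '[[1,[0.5,-0.04,0],[0,0,0]],[1,[1,-0.08,0],[0,0,0]],[1,[1.5,-0.12,0],[0,0,0]],[1,[2,-0.16,0],[0,0,0]],[1,[2.5,-0.2,0],[0,0,0]],[1,[3,-0.24,0],[0,0,0]],[1,[3.5,-0.28,0],[0,0,0]],[1,[4,-0.32,0],[0,0,0]]]'; done
python3 - <<'E'
from h import *
print(sense()["force"])
t=read_camera("top")[:,:,::-1].copy();w=read_camera("wrist")[:,:,::-1]
cv2.imwrite("pics/v4.png",np.hstack([cv2.resize(w,(400,300)),cv2.resize(t[60:270,180:460],(400,300))]))
E
```

```text
clock: 11.15
position: [523.9, 156.7, 36.7]
orientation: [-0.0, 0.734, 0.679, -0.0]
force: [-1.9, -1.1, -0.8]
grip_width: 0.4
clock: 11.95
position: [564.0, 153.5, 36.8]
orientation: [-0.0, 0.734, 0.679, 0.0]
force: [-1.2, -0.7, -0.1]
grip_width: -0.3
[-1.16311459 -0.69399021 -0.12883829]
```

View pics/v4.png

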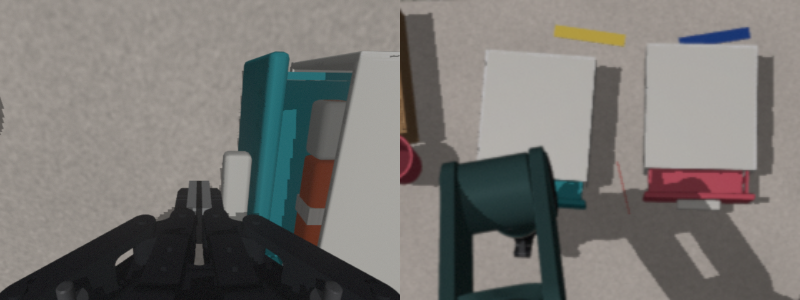

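The drawer is closing straight with the marker inside, the pull is at (236,180) in the wrist view, and roughly 30–40 mm remain. Continuing more slowly.

```bash
python3 -m inch '[[1,[0.3,-0.02,0],[0,0,0]],[1,[0.6,-0.05,0],[0,0,0]],[1,[0.9,-0.07,0],[0,0,0]],[1,[1.2,-0.1,0],[0,0,0]],[1,[1.5,-0.12,0],[0,0,0]],[1,[1.7,-0.14,0],[0,0,0]],[1,[1.9,-0.15,0],[0,0,0]]]'; for i in 1 2; do python3 -m inch '[[1,[0.2,-0.02,0],[0,0,0]],[1,[0.4,-0.03,0],[0,0,0]],[1,[0.6,-0.05,0],[0,0,0]]]'; done
```

```text
clock: 12.75
position: [577.4, 152.3, 36.3]
orientation: [-0.003, 0.735, 0.679, -0.004]
force: [-14.6, 3.2, 12.0]
grip_width: -0.0
clock: 13.05
position: [583.5, 151.8, 36.3]
orientation: [-0.003, 0.734, 0.679, -0.003]
force: [-9.7, 2.7, 8.7]
grip_width: -0.1
clock: 13.35
position: [591.5, 151.1, 36.3]
orientation: [-0.002, 0.735, 0.679, -0.002]
force: [-12.6, 1.8, 10.4]
grip_width: -0.0
```

The upward force of 10–12 N is not the catch. The closed gripper's knuckles spread along x and probably touch the housing edge. I'll back off, turn the jaws across y and look before going on.

```bash
python3 -m inch '[[1,[-2,0.16,0],[0,0,0]],[1,[-5,0.4,0],[0,0,0]],[1,[-6,0.5,0.6],[0,0,0.14]],[1,[-6,0.5,0.6],[0,0,0.28]],[1,[-6,0.5,0.6],[0,0,0.42]],[1,[-6,0.5,0.6],[0,0,0.56]],[1,[-6,0.5,0.6],[0,0,0.7]],[1,[-6,0.5,0.6],[0,0,0.84]]]'
python3 -m inch '[[1,[0,0,0],[0,0,0.14]],[1,[0,0,0],[0,0,0.28]],[1,[0,0,0],[0,0,0.42]],[1,[0,0,0],[0,0,0.56]],[1,[0,0,0],[0,0,0.73]],[1,[0,0,0],[0,0,0.73]],[1,[0,0,0],[0,0,0.73]]]'
python3 - <<'E'
from h import *
s=sense();print(s["force"],s["position"],s["joint_pos"])
t=read_camera("scene")[:,:,::-1].copy();w=read_camera("wrist")[:,:,::-1]
cv2.imwrite("pics/v5.png",np.hstack([cv2.resize(w,(400,300)),cv2.resize(t[190:400,140:420],(400,300),interpolation=cv2.INTER_CUBIC)]))
E
```

```text
clock: 14.15
position: [536.2, 156.1, 43.0]
orientation: [0.001, 0.391, 0.92, 0.001]
force: [-0.7, 0.1, -0.2]
grip_width: 0.1
clock: 14.85
position: [535.5, 156.1, 42.9]
orientation: [0.001, 0.041, 0.999, 0.0]
force: [0.7, -0.4, 0.0]
grip_width: 0.0
[ 0.65112242 -0.38232788  0.03706241] [535.47441041 156.08394924  42.9100876 ] [ 1.59872186e-01  5.34020886e-01  1.78367288e+00 -1.82113492e-04
  8.22575494e-01 -1.32789126e+00]
```

View pics/v5.png

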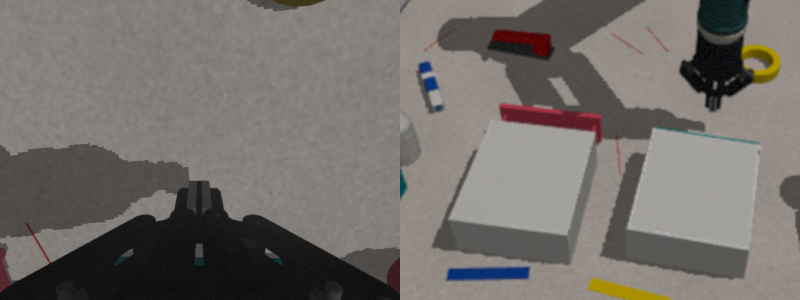

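The scene view shows the teal front, a thin line at (700,137), already nearly at the housing. The pink drawer is unmoved. Now a slow push with force checks.

```bash
python3 -m inch '[[1,[1.5,-0.12,0],[0,0,0]],[1,[3,-0.24,0],[0,0,0]],[1,[4,-0.32,0],[0,0,0]],[1,[4.4,-0.35,0],[0,0,0]],[1,[4.7,-0.38,0],[0,0,0]],[1,[5,-0.4,0],[0,0,0]]]'; for i in 1 2 3; do python3 -m inch '[[1,[0.15,-0.01,0],[0,0,0]],[1,[0.3,-0.02,0],[0,0,0]]]';done
```

```text
clock: 15.55
position: [584.0, 152.0, 42.5]
orientation: [-0.001, 0.04, 0.999, -0.0]
force: [0.7, -0.4, -1.1]
grip_width: 0.0
clock: 15.75
position: [587.2, 151.9, 42.7]
orientation: [-0.0, 0.04, 0.999, -0.0]
force: [0.6, 0.5, 0.3]
grip_width: -0.3
clock: 15.95
position: [590.5, 151.7, 42.8]
orientation: [-0.0, 0.04, 0.999, -0.0]
force: [-0.6, -0.4, 0.5]
grip_width: -0.0
clock: 16.15
position: [593.7, 151.4, 42.8]
orientation: [-0.0, 0.04, 0.999, -0.0]
force: [0.2, -0.1, -0.1]
grip_width: -0.1
```

```bash
for i in 1 2 3 4; do python3 -m inch '[[1,[0.15,-0.01,0],[0,0,0]],[1,[0.3,-0.02,0],[0,0,0]]]' | tr '\n' ' ';echo;done
```

```text
clock: 16.35 position: [594.2, 151.3, 42.5] orientation: [-0.002, 0.04, 0.999, -0.0] force: [-8.8, 0.7, 5.5] grip_width: 0.2 
clock: 16.55 position: [594.2, 151.2, 42.2] orientation: [-0.005, 0.04, 0.999, -0.0] force: [-14.2, 0.8, 10.6] grip_width: 0.0 
clock: 16.75 position: [594.2, 151.1, 41.9] orientation: [-0.008, 0.04, 0.999, -0.001] force: [-20.4, 2.5, 15.0] grip_width: -0.4 
clock: 16.95 position: [594.2, 151.0, 41.7] orientation: [-0.01, 0.04, 0.999, -0.001] force: [-26.9, 3.1, 21.7] grip_width: 0.1
```

Rigid stop at x=594.2, so the drawer is probably home. Back off and verify.

```bash
python3 -m inch '[[1,[-1.2,0.1,0],[0,0,0]],[1,[-3,0.2,0],[0,0,0]],[1,[-7,0.5,0],[0,0,0]],[1,[-9,0.7,4],[0,0,0]],[1,[-9,0.7,9],[0,0,0]],[1,[-9,0.7,14],[0,0,0]],[1,[-12,-3,16],[0,0,0]],[1,[-12,-8,16],[0,0,0]]]'
python3 -m inch '[[1,[-3,-5,3],[0,0,0]],[1,[-3,-10,3],[0,0,0]],[1,[-3,-15,3],[0,0,0]],[1,[-3,-20,3],[0,0,0]],[1,[-3,-25,3],[0,0,0]],[1,[-3,-30,3],[0,0,0]],[1,[-3,-30,3],[0,0,0]],[1,[-3,-30,3],[0,0,0]]]'
python3 - <<'E'
from h import *
t=read_camera("top")[:,:,::-1].copy();s=read_camera("scene")[:,:,::-1].copy()
cv2.imwrite("pics/top6.png",t);cv2.imwrite("pics/scene6.png",s)
cv2.imwrite("pics/v6.png",np.vstack([cv2.resize(t[80:225,200:470],(800,430),interpolation=cv2.INTER_CUBIC)]))
E
```

```text
clock: 17.75
position: [485.8, 72.8, 206.4]
orientation: [0.003, 0.038, 0.999, 0.0]
force: [1.4, -1.1, -0.4]
grip_width: 0.3
clock: 18.55
position: [455.8, -230.2, 232.8]
orientation: [0.0, 0.042, 0.999, -0.0]
force: [0.3, 0.1, 0.2]
grip_width: 0.1
```

View pics/v6.png

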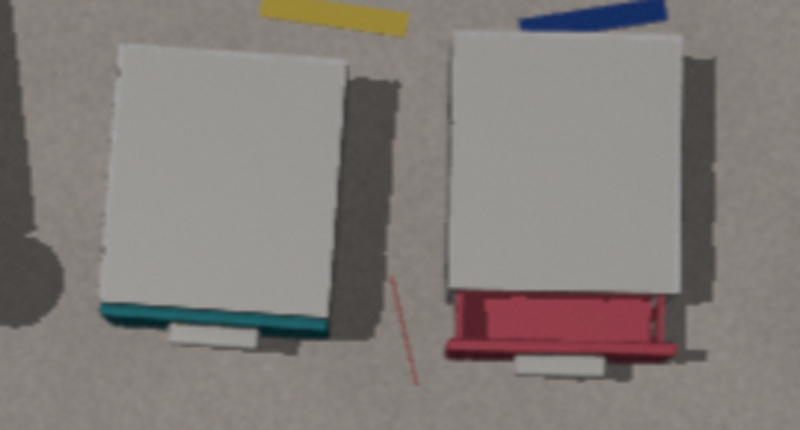

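```bash
python3 - <<'E'
from h import *
c=lambda p:np.array(p,float)/2.963+[200,80]-0.33
u=np.array([.9968,-.080])
H=px2w("top",c([(102,301),(327,318)]),76)[:,:2]; 
for z,p in(58,(213,343)),(46,(213,347)):
  P=px2w("top",c([p]),z)[0,:2];print("pull",P, "dist to housing",(H.mean(0)-P)@u,H.mean(0))
F=px2w("top",c([(102,318),(327,335)]),6)[:,:2];print("front bottom edge",(H.mean(0)-F.mean(0))@u)
F=px2w("top",c([(102,308),(327,325)]),70)[:,:2];print("front top edge?",(H.mean(0)-F.mean(0))@u)
a=cv2.imread("pics/top0.png");b=cv2.imread("pics/top6.png")
s=cv2.imread("pics/scene6.png")
v=cv2.resize(s[170:370,150:450],(780,520),interpolation=cv2.INTER_CUBIC);cv2.imwrite("pics/v7.png",v)
E
```

```text
pull [605.13564675 147.41534611] dist to housing 23.49331380342196 [628.44697467 144.2080694 ]
pull [603.53301907 148.55494208] dist to housing 25.181980752559404 [628.44697467 144.2080694 ]
front bottom edge 3.955489909460014
front top edge? 4.54006573155946
```

View pics/v7.png

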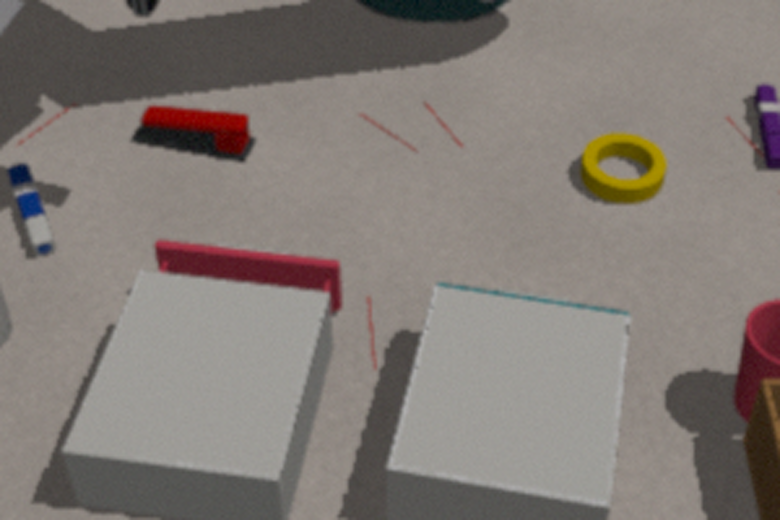

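The pull stands 23–25 mm ahead of the housing edge, against 26 mm nominal when home, so the front is flush. Pink drawer, tape, stapler and blue marker are where they were. Handing in.

```bash
python3 -c "
from rig import *
print(sense()['clock']);print(hand_in())"
```

```text
18.65
the job is handed in; nothing more can be done
None
```

The orange marker is in the teal drawer's front compartment, flat and across its width. The drawer is pushed home, and I handed the job in at 18.65 s of the 61 s allowed.

- **Marker:** I lowered it until it touched the floor at about 6 N, then let go. Wrist and top pictures taken before closing showed it lying flat across the compartment.
- **Drawer:** I pushed it in at 20–50 mm/s. It met a rigid stop at up to 27 N, well above the 6–8 N of the catch. After I backed away, the pull stood 23–25 mm in front of the housing edge, against 26 mm nominal when home, within the camera's 2 mm or so.
- **Not fully explained:** Near home, a 12–15 N push with an upward part of about 12 N made me suspect the gripper was touching the housing. I backed off, turned the gripper and pushed again. The same force appeared at the stop, so it was more likely friction against the drawer already at or near home.
- **Not seen directly:** I did not see or feel the catch snap in. I infer it from the rigid stop and the flush front, which stayed in place after the arm moved away.
- **Everything else:** By eye, the last pictures show the pink drawer, tape, stapler and blue marker where they were; I did not measure this.

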